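Gently push the row of nuts to the stop of the counting rail and tally it

TASK

Gently push the row of five square nuts along the counting rail, all together as one row, until the first is up against the end stop and no gaps are left, and only then press the button of the tally counter fully down and let it come back up. Do it all with the fingertips: do not grip or lift any nut, keep the row together, and leave everything else on the bench where it is.

Things in the scene. Friction and masses are not known exactly. Their poses are not given: they have to be found in the camera images.
- rail: Fixed dark steel counting rail, 330 x 60 mm; origin at the centre of its underside, on the bench top. x runs along the channel to the end stop, z up. Channel floor 10 mm above the bench, 37.5 mm wide between two low lips with tops 16 mm above the bench. The other end (x = -165 mm) is open. Four feet, 4 mm high, reach to y = +-52 mm near x = +-140 mm. Thin white marks every 36 mm on one lip.
- stop_face (a point): point on the inner face of the end stop (rail x = +150 mm), mid-width, 20 mm above the bench. The stop is a pale aluminium block 15 mm thick, 60 mm wide, its top 40 mm above the bench
- nut1_center (a point): centre (half-way up) of square steel nut 1 of the row in the rail (nearest the stop). All five are alike: 36 x 36 mm, 20 mm tall, 22 mm upright round hole, 0.10 to 0.18 kg, loose on the channel floor, faces along the rail, tops 30 mm above the bench. They start touching one another, 50 to 110 mm short of the stop.
- nut2_center (a point): centre (half-way up) of square steel nut 2 of the row in the rail.
- nut3_center (a point): centre (half-way up) of square steel nut 3 of the row in the rail.
- nut4_center (a point): centre (half-way up) of square steel nut 4 of the row in the rail.
- nut5_center (a point): centre (half-way up) of square steel nut 5 of the row in the rail (the last one, farthest from the stop; its rear face is 18 mm behind this point).
- nut1: the same nut 1; this frame's origin is the centre of its underside
- nut2: the same nut 2; this frame's origin is the centre of its underside
- nut3: the same nut 3; this frame's origin is the centre of its underside
- nut4: the same nut 4; this frame's origin is the centre of its underside
- nut5: the same nut 5; this frame's origin is the centre of its underside
- tally_button (a joint): push button of the tally counter: 0 when up, 0.006 (m) fully down; springs back; about 1.5 N to start and 5 N fully down, straight down
- tally_button_top (a point): centre of the round black top (30 mm across) of the tally button, moving with it; 58 mm above the bench when up. The tally counter is a fixed grey box 85 x 100 x 40 mm with a small display window and this one button, 18 mm above the box, in a round collar 46 mm wide and 12 mm high.
- spare_nut: loose square nut of the same kind lying on the bench beside the rail, 36 x 36 x 20 mm; bystander (origin at the centre of its underside)
- bolt: steel bolt standing on its round head beside the rail, head 38 mm across, 70 mm tall; bystander (origin at the centre of its underside)
- washer: steel washer lying beside the rail, 44 mm across, 5 mm thick; bystander (origin at the centre of its underside)
- tape: roll of tape lying flat beside the rail, 84 mm across, 24 mm high; bystander (origin at the centre of its underside)
- mug: white mug, 80 mm across, 90 mm tall; bystander (origin at the centre of its underside)
- bottle: white plastic bottle, 52 mm across, 130 mm tall; bystander (origin at the centre of its underside)
- driver: screwdriver lying on the bench; bystander
There are look-alikes about, which are no part of the job. Leave any brown or turquoise look-alike of the part that bears tally_button alone.

How it is judged:
By the outcome, as a careful person would: the job done as asked, in the order asked, and still so for the second after the job is handed in, with the robot touching nothing.
It also fails if it takes over 45 s, if anything falls off the work surface, if the arm or the gripper's body presses on something with over 40 N, if the wrist force passes 120 N, or if a joint passes its speed limit or range.

ROBOT

A 6-joint arm with a two-finger parallel gripper is mounted at the origin on the work surface. World frame = base frame: x ahead of the robot, y to its left, z up, the work surface at z = 0. Lengths are in m, angles in rad, forces in N, time in s.
With the tool pointing down it reaches from about 0.3 to 0.75 m from the base axis. Payload 8.5 kg.
Tool frame: the origin (TCP) lies on the mounting face of the last link; the fingertips stand 166 mm ahead of it and the grasp point (between the pads) lies ctrl.hold_point_z ahead of it (ctrl.hold_point_z is the distance from the TCP to the grasp point, in m); x points along the fingers, z is the direction in which the jaws open and shut, and the axes are right-handed (so a half turn about x gives the same grasp; the last joint's range is limited). The gripper opens to 88 mm and grips with 3 to 60 N. Pads are 18 mm wide; open, the fingers measure 123 mm over their backs; the gripper's body (75 mm by 187 mm) begins 45 mm behind the grasp point.
Start: joints at [0.928, 0.381, 1.297, -0, 1.464, -0.215], TCP at [0.228, 0.5, 0.405] pointing down, gripper open.
Joint ranges: [-3.11, 3.11], [-0.89, 2.33], [0.22, 2.48], [-1.42, 4.56], [0.17, 2.85], [-2.88, 2.88]. Speed limits (rad/s): [2.39, 2.39, 3.14, 3.14, 3.14, 3.14].

INTERFACE

Orientations are given as a rotation vector (axis times angle).
In Python, from rig import sensors, cams, ctrl, models gives the robot as it stands.
- The arm moves only by the tool carry_out, never from a script. Its argument "commands" is a list of rows, each a list of 4 numbers: the shift along the tool's x, y, z in mm, then the turn about the tool's x in rad. A call has 1 to 8 rows; each row shifts and turns the commanded pose from where the row before left it, along the tool's axes as they then stand; what a row does not reach is not made up. A row lasts 1/10 s, in which the tool goes at most 50 mm and 8.59 degrees, less where a joint would pass 70% of its speed; a pose out of reach is approached as far as the arm can. A call is refused whole if a number of a shift passes 50 or a number of a turn 0.15, either way. A call with a gripper value outside its range is refused whole. "hand" is the finger opening in mm, from 0 to 88.1, set as the call begins (left out, the last holds). The fingers move at their own pace and stop on an object; the grip force is fixed at half the most. Time passes only in rows, so rows that do not move let the fingers close. It gives the time, the measured TCP pose, the force and the opening at its end, in the units of the state.
- sensors.get_obs(): the state, without advancing time (a new reading comes with each control period).
- cams.grab_frame(name): name is "side" or "top"; returns the picture (420x560x3 uint8, red, green, blue); there is no depth.
- cams.calibration(name): a dict with "fovy" (degrees; the focal length in pixels is half the picture's height over the tangent of half this angle, whatever the lens; pixels are square), "cx", "cy" (the principal point, pixels), "origin" and "orientation" of the camera in the world. Camera axes: x right, y down, z forward; pixel columns grow to the right and rows downward; lengths in m; the calibration is good to about 2 mm. A picture is of the moment at which its call begins. calibration takes no time and is no camera call.
- ctrl.close_job(): hands the job in, once; it reports no verdict.
Trained networks look in the newest picture that a camera, given by its name, has taken for a name from the list of things; names that differ only in an ending like _2 or _b are one class to them, and where a whole thing is asked for, a point or a joint stands for the part that bears it (a point fixed in the world has none). Each returns a list of dicts, best first, with "p" (0 to 1); they miss things now and then, are a little off and sometimes report something else, mostly with a low value. They report only what shows in the picture. A call takes as long as a camera call. They do not tell look-alikes from the thing itself.
- models.outline_of(camera, thing): "mask" (420x560 bool, what is visible of it) and "extent" ([left, top, width, height] in pixels, round what is visible of it).
- models.mark_of(camera, thing): "centre" ([column, row] in pixels: a listed point, or the origin of a listed thing).
The state is a dict: "t": time; "q": joint angles; "qvel": joint speeds; "joint_torque": joint torques, N m; "position": TCP position; "tcp_rot": TCP orientation; "ft_force": force on the tool from outside, world axes, zero at the start; "moment": the same for the moment, N m; "grip_width": finger opening in m.
Only numpy, scipy, OpenCV 4.12 (cv2) and the standard library are available. Lean on these libraries where they do the work, as an engineer would, in place of code of your own. Each camera call takes 0.05 s, during which the arm holds its last target. There are 200 camera calls.

## Working session

There is one attempt and no reset: what is moved stays moved. The work goes in short steps, Python scripts to look and compute and a tool call to move; the robot and the scene stay as the last step left them, time stands still between calls to the robot, and variables do not carry over. Pictures are saved under pics/ and viewed, about 8 in all and at most 12, crops included, and the job is handed in when it is done.

Besides the shell and the picture viewer there is one more tool, called after "Request:" as a command line: name --pt "numbers of a row" for each row, then --argument value for the rest. carry_out: Moves the arm, as the interface text tells. Its arguments: {"type":"object","properties":{"commands":{"type":"array","items":{"type":"array","items":{"type":"number"}}},"hand":{"type":"number"}},"required":["commands"]}

```bash
mkdir -p pics; cat > h.py <<'E'
import numpy as np, cv2
from scipy.spatial.transform import Rotation as R
from rig import sensors, cams, ctrl, models
def cal(n):
    c=cams.calibration(n); f=210/np.tan(np.radians(c["fovy"])/2)
    o=np.array(c["orientation"],float)
    Rm=o if o.shape==(3,3) else (R.from_rotvec(o).as_matrix() if o.size==3 else None)
    return f,c["cx"],c["cy"],np.array(c["origin"]),Rm
def ray(n,p,z):
    f,cx,cy,o,Rm=cal(n); d=Rm@np.array([(p[0]-cx)/f,(p[1]-cy)/f,1]); return o+d*(z-o[2])/d[2]
def proj(n,X):
    f,cx,cy,o,Rm=cal(n); v=Rm.T@(np.array(X)-o); return np.array([cx+f*v[0]/v[2],cy+f*v[1]/v[2]])
def save(n,name,box=None,s=1):
    im=cams.grab_frame(n)[:,:,::-1]
    if box: im=im[box[1]:box[3],box[0]:box[2]]
    cv2.imwrite("pics/"+name,cv2.resize(im,None,fx=s,fy=s,interpolation=cv2.INTER_CUBIC))
E
python3 - <<'E'
from h import *
print({n:cams.calibration(n) for n in("side","top")}, ctrl.hold_point_z, sensors.get_obs())
a=cams.grab_frame("top");b=cams.grab_frame("side")
cv2.imwrite("pics/a.png",a[:,:,::-1]);cv2.imwrite("pics/b.png",b[:,:,::-1])
H=dict(stop_face=.02,nut1_center=.02,nut2_center=.02,nut3_center=.02,nut4_center=.02,nut5_center=.02,tally_button_top=.058,rail=0)
for n in("top","side"):
    for k,z in H.items():
        for r in models.mark_of(n,k)[:3]: print(n,k,round(r["p"],2),np.round(r["centre"],1),np.round(ray(n,r["centre"],z)*1000,1))
E
```

```text
{'side': {'fovy': 53.450093701286704, 'cx': 283.18159949523584, 'cy': 208.86435585052465, 'origin': array([ 0.22920192, -0.61632869,  0.89715409]), 'orientation': array([-2.42832813,  0.50036375, -0.1894054 ])}, 'top': {'fovy': 48.517352064709684, 'cx': 285.2097606001402, 'cy': 209.0846503499336, 'origin': array([ 0.31108328, -0.03465643,  1.62917201]), 'orientation': array([-2.16197484,  2.13502001, -0.11726153])}} 0.1473 {'t': 0.0, 'q': array([ 9.27726926e-01,  3.81175022e-01,  1.29824075e+00, -8.90400865e-06,
        1.46362017e+00, -2.15277317e-01]), 'qvel': array([-0.00227001,  0.00095572, -0.00084689,  0.00064536,  0.00113278,
       -0.00135878]), 'joint_torque': array([ 4.92185027e-04, -4.37926126e+01, -2.24555880e+01,  7.13653816e-02,
        3.52477888e-02, -1.12604375e-04]), 'position': array([0.22813627, 0.50040033, 0.40415562]), 'tcp_rot': array([-0.88917453,  1.38311357,  0.88833387]), 'ft_force': array([0.11814964, 0.77079696, 0.8085896 ]), 'moment': array([0.03127409, 0.05278908, 0.01584008]), 'grip_width': 0.08774043555027225}
top stop_face 0.79 [255.8 186.5] [593.1 
[... 743 characters left out ...]
0. ]
side stop_face 0.8 [293.3 182.2] [580.9  96.9  20. ]
side nut1_center 0.43 [302.5 199.3] [578.1  29.6  20. ]
side nut2_center 0.71 [346.4 224.6] [647.3 -93.2  20. ]
side nut2_center 0.56 [304.8 209.8] [568.2  -6.   20. ]
side nut2_center 0.17 [302.5 207.8] [565.5   2.6  20. ]
side nut3_center 0.44 [306.2 223.1] [552.6 -47.6  20. ]
side nut4_center 0.51 [285.9 130.7] [649.8 305.5  20. ]
side nut4_center 0.49 [309.7 230.5] [550.7 -72.6  20. ]
side nut5_center 0.55 [314.9 243.9] [ 544.7 -115.1   20. ]
side tally_button_top 0.73 [346.6 416.8] [ 416.  -502.8   58. ]
side tally_button_top 0.71 [227.7 370.3] [ 241.9 -336.6   58. ]
side tally_button_top 0.47 [302.9 337.1] [ 406.1 -334.4   58. ]
```

View pics/a.png

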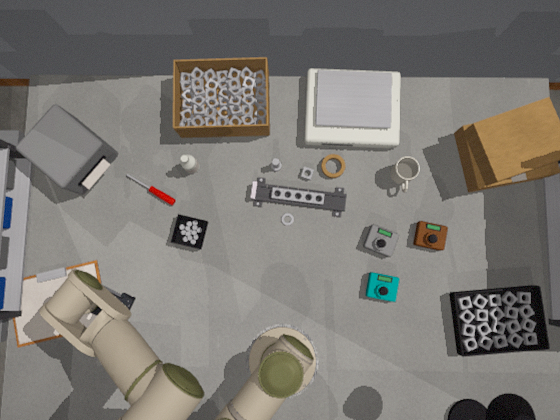

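View pics/b.png

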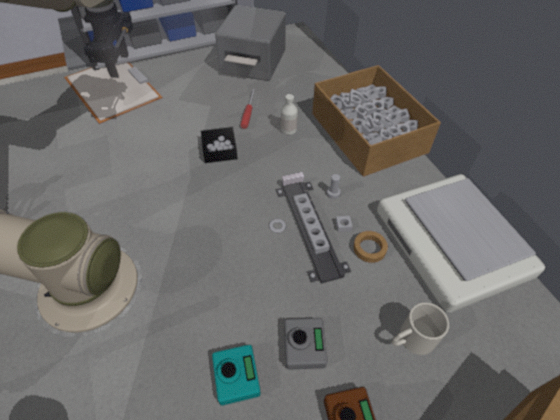

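The top view shows the rail from the stop at (255,190) to its open end at (345,201), with the row of nuts between (276,194) and (320,199). Three things could be the counter: grey (380,241), brown (431,236) and turquoise (382,287). By the description I choose the grey one, and I'll check it in a close crop.

```bash
python3 - <<'E'
from h import *
a=cv2.imread("pics/a.png");b=cv2.imread("pics/b.png")
r=lambda i,x0,y0,x1,y1,w,h:cv2.resize(i[y0:y1,x0:x1],(w,h),interpolation=cv2.INTER_CUBIC)
t=r(a,245,170,355,225,770,385)
u=r(a,355,220,405,260,250,200); v=r(b,275,310,335,370,200,200)
cv2.imwrite("pics/c.png",np.vstack([t,np.hstack([u,v,np.zeros((200,320,3),np.uint8)])]))
cv2.imwrite("pics/d.png",r(b,265,165,360,285,475,600))
E
```

```text
(no output)
```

View pics/c.png

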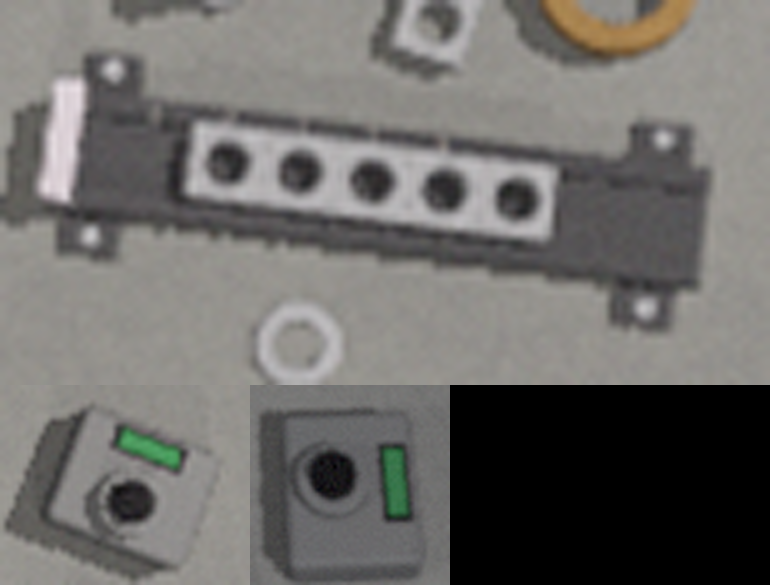

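View pics/d.png

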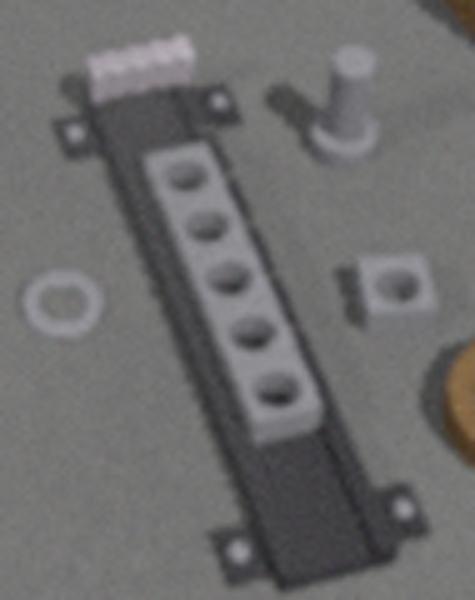

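Both crops show five touching nuts short of the stop; top-view hole centres run from crop (228,163) to (518,199), and the stop's inner edge is at about crop x=79. The counter is grey with one black button.

```bash
python3 - <<'E'
from h import *
T=lambda X,Y:((X+.5)/7-.5+245,(Y+.5)/7-.5+170)
S=lambda X,Y:((X+.5)/5-.5+265,(Y+.5)/5-.5+165)
def tri(p,q):
    # two-camera least squares
    A=[];b=[]
    for n,x in(("top",p),("side",q)):
        f,cx,cy,o,Rm=cal(n);d=Rm@np.array([(x[0]-cx)/f,(x[1]-cy)/f,1]);d/=np.linalg.norm(d)
        P=np.eye(3)-np.outer(d,d);A.append(P);b.append(P@o)
    return np.linalg.lstsq(np.vstack(A),np.hstack(b),rcond=None)[0]*1000
for nm,p,q,z in[("n1",T(228,163),S(187,176),.03),("n2",T(300,172),S(208,226),.03),("n3",T(373,182),S(231,278),.03),("n4",T(444,190),S(253,332),.03),("n5",T(518,199),S(277,389),.03),
 ("foot1",T(114,70),S(220,102),.006),("foot2",T(90,236),S(77,133),.006),("foot3",T(662,138),S(404,509),.006),("foot4",T(645,308),S(239,551),.006),
 ("btn",((131.5)/5-.5+355,117.5/5-.5+220),(81.5/3.333-.5+275,89.5/3.333-.5+310),.058)]:
    print(nm,np.round(ray("top",p,z)*1000,1),np.round(ray("side",q,z)*1000,1),np.round(tri(p,q),1))
for e in[T(187,160),T(553,205)]: print("rowend",np.round(ray("top",e,.03)*1000,1))
for e in[T(86,80),T(72,203)]: print("stop",np.round(ray("top",e,.04)*1000,1))
o=sensors.get_obs();print(R.from_rotvec(o["tcp_rot"]).as_matrix().round(3))
E
```

```text
n1 [569.7  22.5  30. ] [572.2  21.2  30. ] [571.1  22.1  29.2]
n2 [565.6 -13.3  30. ] [567.8 -14.4  30. ] [566.8 -13.7  29.4]
n3 [561.  -49.6  30. ] [563.9 -50.3  30. ] [562.4 -50.1  30.2]
n4 [557.4 -84.8  30. ] [559.2 -85.7  30. ] [558.4 -85.2  29.5]
n5 [ 553.3 -121.5   30. ] [ 554.8 -121.8   30. ] [ 554.  -121.7   30.2]
foot1 [620.6  81.8   6. ] [622.4  81.4   6. ] [621.5  81.5   6.1]
foot2 [535.7  92.2   6. ] [537.8  91.8   6. ] [536.7  91.9   6.1]
foot3 [ 588.8 -195.     6. ] [ 589.6 -196.3    6. ] [ 589.6 -195.4    4.5]
foot4 [ 502.5 -186.5    6. ] [ 504.4 -185.5    6. ] [ 502.9 -186.5    8.5]
btn [ 398.6 -329.3   58. ] [ 399.3 -329.7   58. ] [ 399.  -329.5   57.6]
rowend [571.   42.9  30. ]
rowend [ 550.5 -138.8   30. ]
stop [609.   93.1  40. ]
stop [547.3  98.7  40. ]
[[ 0.    -0.91   0.415]
 [ 0.     0.415  0.91 ]
 [-1.    -0.     0.   ]]
```

Request:
carry_out --pt "0 0 0 -0.105" --pt "0 0 0 -0.105" --pt "0 0 0 -0.1" --pt "0 -25 -40 0" --pt "0 -25 -40 0" --pt "0 -25 -40 0" --pt "0 -25 -40 0" --pt "0 -25 -40 0" --hand 0

```text
t: 1.7
position: [0.3291, 0.2854, 0.4049]
tcp_rot: [-1.122, 1.262, 1.122]
ft_force: [-1.1, 0.7, 0.2]
grip_width: 0.0267
```

Request:
carry_out --pt "0 -25 -40 0" --pt "0 -25 -40 0" --pt "0 -25 -40 0" --pt "0 -25 -40 0" --pt "0 -25 -40 0" --pt "0 -25 -40 0" --pt "0 -25 -40 0" --pt "0 -25 -40 0"

```text
t: 2.5
position: [0.4902, -0.0562, 0.4049]
tcp_rot: [-1.122, 1.262, 1.121]
ft_force: [0.9, 1.0, -0.0]
grip_width: 0.0003
```

```bash
cat > st.py <<'E'
from h import *
def st(target=None):
    o=sensors.get_obs();M=R.from_rotvec(o["tcp_rot"]).as_matrix();p=o["position"]*1000
    c=np.array([562.7,-52.1]);d=np.array([.1175,.9931]);n=np.array([-.9931,.1175])
    print("t",round(o["t"],2),"tip",(p+166*M[:,0]).round(1),"s",round((p[:2]-c)@d,1),"lat",round((p[:2]-c)@n,1),"F",o["ft_force"].round(2),"w",round(o["grip_width"]*1000,1));print(M.round(3))
    if target is not None: print("tool shift",(M.T@(np.array(target)-(p+166*M[:,0]))).round(1))
if __name__=="__main__":
    import sys; st([float(v) for v in sys.argv[1:]] or None)
E
python3 st.py 547.4 -181.2 15
```

```text
t 2.5 tip [490.3 -56.2 238.9] s -12.6 lat 71.5 F [ 0.92  0.96 -0.  ] w 0.3
[[ 0.    -0.993  0.118]
 [-0.     0.118  0.993]
 [-1.    -0.     0.   ]]
tool shift [ 223.9  -71.3 -117.4]
```

Request:
carry_out --pt "0 -24 -30 0" --pt "0 -24 -30 0" --pt "0 -10 -30 0" --pt "40 0 -13 0" --pt "40 0 0 0" --pt "40 0 0 0" --pt "0 0 0 0" --pt "0 0 0 0"

```text
t: 3.3
position: [0.5357, -0.1634, 0.2857]
tcp_rot: [-1.122, 1.263, 1.122]
ft_force: [-0.6, -0.3, 0.2]
grip_width: 0.0002
```

```bash
python3 st.py 547.4 -181.2 15
```

```text
t 3.3 tip [ 535.7 -163.5  119.7] s -113.7 lat 13.8 F [-0.6  -0.32  0.25] w 0.2
[[ 0.    -0.993  0.117]
 [-0.     0.117  0.993]
 [-1.    -0.    -0.   ]]
tool shift [104.7 -13.7 -16.2]
```

Request:
carry_out --pt "0 -14 -18 0" --pt "30 0 0 0" --pt "30 0 0 0" --pt "15 0 0 0" --pt "10 0 0 0" --pt "5 0 0 0" --pt "0 0 0 0" --pt "0 0 0 0"

```text
t: 4.1
position: [0.5474, -0.1829, 0.1959]
tcp_rot: [-1.124, 1.262, 1.12]
ft_force: [-0.2, 1.1, -0.2]
grip_width: 0.0004
```

```bash
python3 - <<'E'
from st import *
st([547.4,-181.2,15])
a=cams.grab_frame("top");b=cams.grab_frame("side")
t=cv2.resize(a[170:225,245:355,::-1],(440,220),interpolation=cv2.INTER_CUBIC)
v=cv2.resize(b[165:285,265:360,::-1],(348,440),interpolation=cv2.INTER_CUBIC)
c=np.zeros((440,788,3),np.uint8);c[:220,:440]=t;c[:,440:]=v;cv2.imwrite("pics/e.png",c)
E
```

```text
t 4.1 tip [ 547.7 -183.1   29.9] s -131.7 lat -0.2 F [-0.19  1.08 -0.16] w 0.4
[[ 0.002 -0.993  0.117]
 [-0.001  0.117  0.993]
 [-1.    -0.002 -0.001]]
tool shift [14.9  0.5  1.8]
```

View pics/e.png

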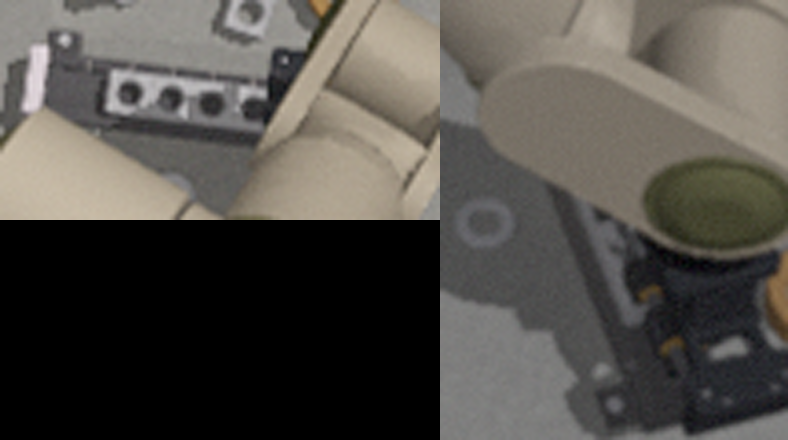

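The top-view crop shows the nuts undisturbed and the arm hiding the row's tail. In the side view the gripper is behind the row. Lowering into the channel line now, then creeping forward.

Request:
carry_out --pt "7 0 0 0" --pt "7 0 0 0" --pt "0 0 4 0" --pt "0 0 4 0" --pt "0 0 4 0" --pt "0 0 3 0" --pt "0 0 2 0" --pt "0 0 2 0"

```text
t: 5.0
position: [0.5494, -0.1637, 0.1809]
tcp_rot: [-1.122, 1.263, 1.122]
ft_force: [-1.3, -0.3, -0.0]
grip_width: 0.0006
```

Request:
carry_out --pt "0 0 2 0" --pt "0 0 2 0" --pt "0 0 2 0" --pt "0 0 2 0" --pt "0 0 2 0" --pt "0 0 2 0" --pt "0 0 2 0" --pt "0 0 2 0"

```text
t: 5.8
position: [0.5513, -0.1482, 0.1808]
tcp_rot: [-1.123, 1.263, 1.121]
ft_force: [0.7, -2.9, -0.6]
grip_width: 0.0003
```

```bash
python3 st.py; python3 - <<'E'
from h import *
cams.grab_frame("top")
for k in range(1,6):
    print(k,[(round(r["p"],2),np.round(ray("top",r["centre"],.02)[:2]*1000)) for r in models.mark_of("top",f"nut{k}_center")[:2]])
E
```

```text
t 5.8 tip [ 551.3 -148.3   14.8] s -96.8 lat 0.1 F [ 0.73 -2.89 -0.59] w 0.3
[[ 0.    -0.993  0.117]
 [-0.001  0.117  0.993]
 [-1.    -0.    -0.001]]
1 [(0.54, array([585.,  34.]))]
2 [(0.6, array([575., -18.]))]
3 []
4 []
5 [(0.74, array([ 670., -160.])), (0.73, array([474., -14.]))]
```

Force of about 2.9 N fits the row sliding. Continuing.

Request:
carry_out --pt "0 0 2 0" --pt "0 0 2 0" --pt "0 0 2 0" --pt "0 0 2 0" --pt "0 0 2 0" --pt "0 0 2 0" --pt "0 0 2 0" --pt "0 0 2 0"

```text
t: 6.9
position: [0.5531, -0.132, 0.1808]
tcp_rot: [-1.122, 1.263, 1.122]
ft_force: [-1.0, -3.7, -0.2]
grip_width: 0.0003
```

Request:
carry_out --pt "0 0 2 0" --pt "0 0 2 0" --pt "0 0 2 0" --pt "0 0 2 0" --pt "0 0 2 0" --pt "0 0 2 0" --pt "0 0 2 0" --pt "0 0 2 0"

```text
t: 7.7
position: [0.555, -0.1161, 0.1807]
tcp_rot: [-1.122, 1.263, 1.122]
ft_force: [0.4, -2.9, 0.3]
grip_width: 0.0004
```

```bash
python3 st.py
```

```text
t 7.7 tip [ 555.  -116.1   14.7] s -64.5 lat 0.2 F [ 0.39 -2.87  0.33] w 0.4
[[-0.    -0.993  0.117]
 [ 0.     0.117  0.993]
 [-1.     0.     0.   ]]
```

Request:
carry_out --pt "0 0 2 0" --pt "0 0 2 0" --pt "0 0 2 0" --pt "0 0 1 0" --pt "0 0 1 0" --pt "0 0 1 0" --pt "0 0 1 0"

```text
t: 8.4
position: [0.5561, -0.1063, 0.1807]
tcp_rot: [-1.122, 1.263, 1.122]
ft_force: [0.1, -3.3, 0.2]
grip_width: 0.0001
```

Request:
carry_out --pt "0 0 1 0" --pt "0 0 1 0" --pt "0 0 1 0"

```text
t: 8.7
position: [0.5565, -0.1033, 0.1808]
tcp_rot: [-1.122, 1.263, 1.122]
ft_force: [-0.1, -3.5, -0.3]
grip_width: 0.0003
```

Request:
carry_out --pt "0 0 1 0" --pt "0 0 1 0"

```text
t: 8.9
position: [0.5567, -0.1013, 0.1808]
tcp_rot: [-1.122, 1.263, 1.122]
ft_force: [-0.7, -3.9, -0.1]
grip_width: 0.0004
```

```bash
python3 st.py
```

```text
t 8.9 tip [ 556.7 -101.3   14.8] s -49.5 lat 0.1 F [-0.72 -3.92 -0.06] w 0.4
[[ 0.    -0.993  0.118]
 [-0.     0.118  0.993]
 [-1.    -0.    -0.   ]]
```

Near the expected end (s about -47.5); single-millimetre steps from here, watching the force.

Request:
carry_out --pt "0 0 1 0" --pt "0 0 0 0"

```text
t: 9.1
position: [0.5568, -0.1002, 0.1807]
tcp_rot: [-1.122, 1.262, 1.122]
ft_force: [-0.1, -1.4, -0.6]
grip_width: 0.0005
```

Request:
carry_out --pt "0 0 1 0" --pt "0 0 0 0"

```text
t: 9.3
position: [0.5569, -0.0993, 0.1807]
tcp_rot: [-1.122, 1.263, 1.122]
ft_force: [-0.9, -1.6, -0.6]
grip_width: 0.0003
```

Request:
carry_out --pt "0 0 0.5 0" --pt "0 0 0 0"

```text
t: 9.5
position: [0.557, -0.0989, 0.1807]
tcp_rot: [-1.122, 1.263, 1.122]
ft_force: [0.0, -2.9, -0.6]
grip_width: 0.0001
```

Request:
carry_out --pt "0 0 0.5 0" --pt "0 0 0 0"

```text
t: 9.7
position: [0.5571, -0.0984, 0.1807]
tcp_rot: [-1.122, 1.263, 1.122]
ft_force: [-0.8, -3.7, 0.9]
grip_width: 0.0003
```

Request:
carry_out --pt "0 0 0.5 0" --pt "0 0 0 0"

```text
t: 9.9
position: [0.5571, -0.0978, 0.1808]
tcp_rot: [-1.122, 1.263, 1.122]
ft_force: [0.0, -2.6, 0.1]
grip_width: 0.0001
```

Request:
carry_out --pt "0 0 0.5 0" --pt "0 0 0 0"

```text
t: 10.1
position: [0.5572, -0.0973, 0.1808]
tcp_rot: [-1.122, 1.263, 1.122]
ft_force: [-0.6, -3.1, 0.1]
grip_width: 0.0005
```

Request:
carry_out --pt "0 0 1 0" --pt "0 0 0 0"

```text
t: 10.3
position: [0.5573, -0.0963, 0.1808]
tcp_rot: [-1.122, 1.263, 1.122]
ft_force: [-0.1, -1.8, -0.6]
grip_width: 0.0006
```

Request:
carry_out --pt "0 0 1 0" --pt "0 0 0 0"

```text
t: 10.5
position: [0.5574, -0.0953, 0.1807]
tcp_rot: [-1.122, 1.263, 1.122]
ft_force: [-1.7, -2.0, 0.8]
grip_width: 0.0007
```

Request:
carry_out --pt "0 0 1 0" --pt "0 0 0 0"

```text
t: 10.7
position: [0.5576, -0.0943, 0.1808]
tcp_rot: [-1.122, 1.263, 1.122]
ft_force: [0.0, -2.9, -1.0]
grip_width: 0.0007
```

```bash
python3 st.py; python3 - <<'E'
from h import *
save("top","f.png",(240,165,350,225),7)
E
```

```text
t 10.7 tip [557.6 -94.3  14.8] s -42.6 lat 0.1 F [ 0.03 -2.87 -0.98] w 0.7
[[ 0.    -0.993  0.117]
 [-0.     0.117  0.993]
 [-1.    -0.    -0.   ]]
```

View pics/f.png

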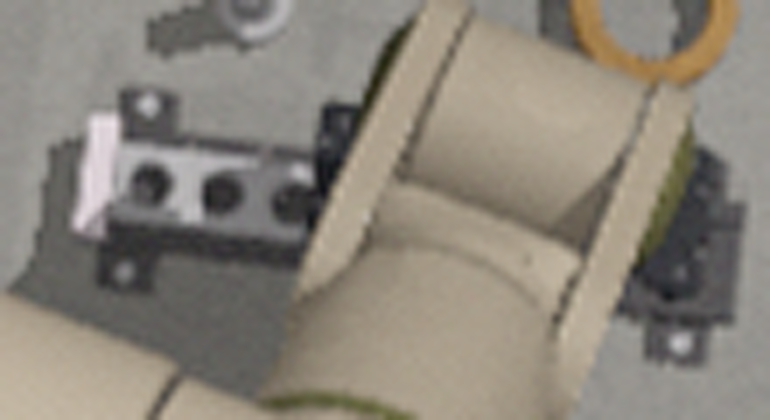

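The crop shows nuts 1–3 (holes at crop (150,184), (222,193), (293,202)) very close to the stop at crop x≈112. That is about 56 mm of travel, and there's no force rise yet, so I go on.

Request:
carry_out --pt "0 0 1 0" --pt "0 0 0 0"

```text
t: 10.95
position: [0.5577, -0.0939, 0.1808]
tcp_rot: [-1.123, 1.263, 1.121]
ft_force: [-2.2, -7.5, -0.2]
grip_width: 0.0003
```

Request:
carry_out --pt "0 0 1 0" --pt "0 0 0 0"

```text
t: 11.15
position: [0.5578, -0.0936, 0.1809]
tcp_rot: [-1.124, 1.264, 1.121]
ft_force: [-2.3, -12.4, 0.5]
grip_width: 0.0002
```

Request:
carry_out --pt "0 0 0.7 0" --pt "0 0 0 0"

```text
t: 11.35
position: [0.5579, -0.0934, 0.181]
tcp_rot: [-1.125, 1.265, 1.12]
ft_force: [-3.4, -15.7, 0.3]
grip_width: 0.0009
```

Force has climbed to about 16 N with the fingertips stalled, so the row is seated. Backing off straight and then up.

Request:
carry_out --pt "0 0 -1 0" --pt "0 0 -1 0" --pt "0 0 -2 0" --pt "0 0 -5 0" --pt "0 0 -10 0" --pt "0 0 -10 0" --pt "-10 0 0 0" --pt "-30 0 0 0"

```text
t: 12.15
position: [0.554, -0.1209, 0.2197]
tcp_rot: [-1.118, 1.265, 1.125]
ft_force: [0.6, -0.2, 0.3]
grip_width: 0.0007
```

Request:
carry_out --pt "-40 0 0 0" --pt "-40 0 0 0" --pt "-40 0 0 0" --pt "0 20 -35 0" --pt "0 20 -35 0" --pt "0 20 -35 0" --pt "0 20 -35 0" --pt "0 0 0 0"

```text
t: 12.95
position: [0.4564, -0.253, 0.3416]
tcp_rot: [-1.119, 1.265, 1.118]
ft_force: [1.3, 0.4, 0.1]
grip_width: 0.0006
```

```bash
python3 - <<'E'
from st import *
st([399,-329.5,70])
a=cams.grab_frame("top");b=cams.grab_frame("side")
t=cv2.resize(a[170:225,245:355,::-1],(440,220),interpolation=cv2.INTER_CUBIC)
v=cv2.resize(b[165:285,265:360,::-1],(348,440),interpolation=cv2.INTER_CUBIC)
c=np.zeros((440,788,3),np.uint8);c[:220,:440]=t;c[:,440:]=v;cv2.imwrite("pics/g.png",c)
E
```

```text
t 12.95 tip [ 456.4 -253.2  175.6] s -212.0 lat 81.9 F [1.26 0.43 0.13] w 0.6
[[ 0.    -0.993  0.122]
 [-0.001  0.122  0.993]
 [-1.    -0.    -0.001]]
tool shift [105.6  47.7 -82.7]
```

View pics/g.png

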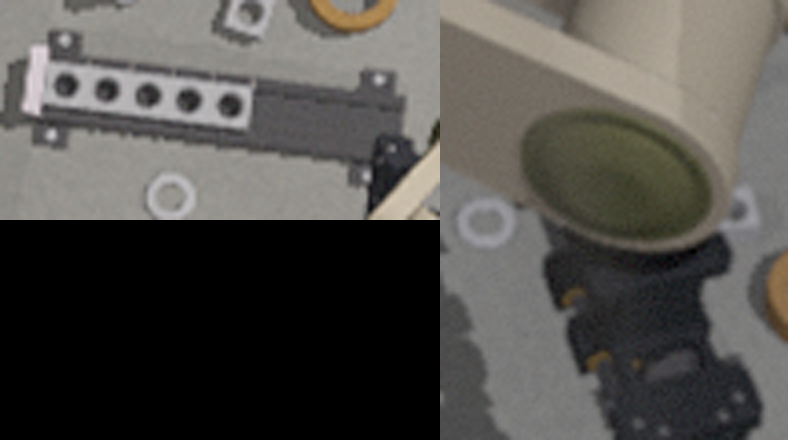

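The row sits evenly against the stop (five holes from crop (66,84) to (230,104)), with the washer, spare nut and tape where they were. Now the grey counter's button.

Request:
carry_out --pt "0 16 -28 0" --pt "0 16 -28 0" --pt "0 16 -27 0" --pt "40 0 0 0" --pt "40 0 0 0" --pt "20 0 0 0" --pt "0 0 0 0" --pt "0 0 0 0"

```text
t: 13.85
position: [0.4019, -0.3265, 0.2415]
tcp_rot: [-1.124, 1.262, 1.122]
ft_force: [-0.3, 0.1, -0.0]
grip_width: 0.0005
```

```bash
python3 - <<'E'
from st import *
st([399,-329.5,58])
save("side","i.png",(240,270,380,390),5)
E
```

```text
t 13.85 tip [ 402.  -326.6   75.5] s -291.4 lat 127.4 F [-0.31  0.09 -0.01] w 0.5
[[ 0.001 -0.993  0.116]
 [-0.     0.116  0.993]
 [-1.    -0.001 -0.   ]]
tool shift [17.5  2.7 -3.2]
```

View pics/i.png

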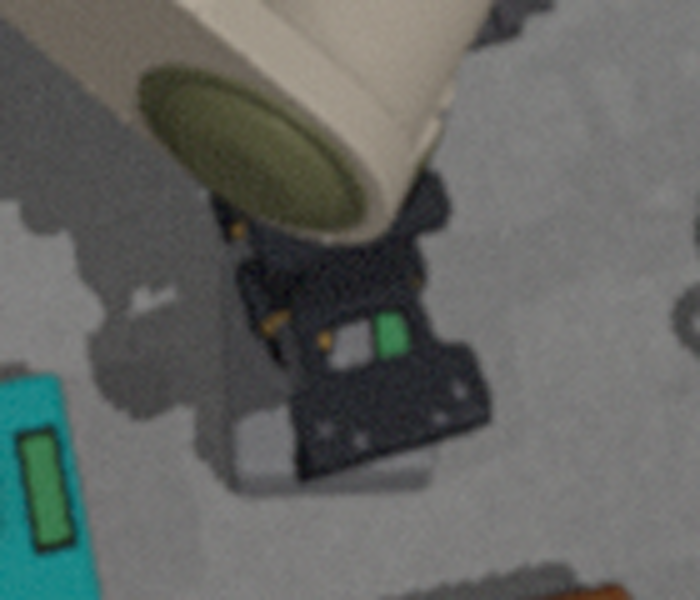

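The gripper stands over the grey counter, about 4 mm off the button centre. I correct that and descend in small steps.

Request:
carry_out --pt "4 3 -3 0" --pt "4 0 0 0" --pt "4 0 0 0" --pt "2 0 0 0" --pt "0 0 0 0" --pt "0 0 0 0"

```text
t: 14.5
position: [0.3978, -0.3296, 0.2269]
tcp_rot: [-1.122, 1.263, 1.122]
ft_force: [-1.6, -0.3, 2.2]
grip_width: 0.0002
```

```bash
python3 st.py 399 -329.5 52
```

```text
t 14.5 tip [ 397.8 -329.7   60.9] s -295.0 lat 131.1 F [-1.59 -0.29  2.23] w 0.2
[[ 0.    -0.993  0.117]
 [-0.     0.117  0.993]
 [-1.    -0.    -0.   ]]
tool shift [ 8.9 -1.1  0.3]
```

Request:
carry_out --pt "2 0 0 0" --pt "0 0 0 0"

```text
t: 14.7
position: [0.3978, -0.3296, 0.2248]
tcp_rot: [-1.122, 1.263, 1.122]
ft_force: [-0.8, -0.6, 3.2]
grip_width: 0.0004
```

Request:
carry_out --pt "2 0 0 0" --pt "0 0 0 0"

```text
t: 14.9
position: [0.3978, -0.3297, 0.2227]
tcp_rot: [-1.122, 1.263, 1.122]
ft_force: [-0.2, -0.3, 5.1]
grip_width: 0.0003
```

Request:
carry_out --pt "1 0 0 0" --pt "0 0 0 0"

```text
t: 15.1
position: [0.3978, -0.3296, 0.2224]
tcp_rot: [-1.123, 1.263, 1.122]
ft_force: [-2.7, 0.7, 9.3]
grip_width: 0.0007
```

Request:
carry_out --pt "1 0 0 0" --pt "0 0 0 0"

```text
t: 15.3
position: [0.3978, -0.3295, 0.2222]
tcp_rot: [-1.123, 1.263, 1.121]
ft_force: [-3.6, 2.1, 19.4]
grip_width: 0.0004
```

The force profile fits the button: 2.2 → 5.1 N over the spring travel, then a hard stop at 19 N. So it is fully down, and I release it.

Request:
carry_out --pt "-2 0 0 0" --pt "-3 0 0 0" --pt "-5 0 0 0" --pt "-10 0 0 0" --pt "-30 0 0 0" --pt "-40 0 0 0" --pt "-40 0 0 0" --pt "-20 0 0 0"

```text
t: 16.1
position: [0.3978, -0.3292, 0.3744]
tcp_rot: [-1.126, 1.263, 1.119]
ft_force: [-0.1, -0.7, -0.6]
grip_width: 0.0002
```

Request:
carry_out --pt "0 35 0 0" --pt "0 35 0 0" --pt "0 35 -20 0" --pt "0 0 -35 0" --pt "0 0 -35 0" --pt "0 0 -30 0" --pt "0 0 0 0" --pt "0 0 0 0"

```text
t: 16.9
position: [0.2793, -0.4362, 0.3706]
tcp_rot: [-1.121, 1.262, 1.122]
ft_force: [-1.0, 0.8, -0.2]
grip_width: 0.0002
```

```bash
python3 - <<'E'
from st import *
st()
a=cams.grab_frame("top");b=cams.grab_frame("side")
t=cv2.resize(a[140:265,225:450,::-1],(792,440),interpolation=cv2.INTER_CUBIC)
cv2.imwrite("pics/j.png",t);cv2.imwrite("pics/k.png",b[:,:,::-1])
E
```

```text
t 16.9 tip [ 279.3 -436.   204.6] s -414.8 lat 236.3 F [-0.97  0.8  -0.16] w 0.2
[[-0.    -0.993  0.118]
 [ 0.001  0.118  0.993]
 [-1.     0.     0.001]]
```

View pics/j.png

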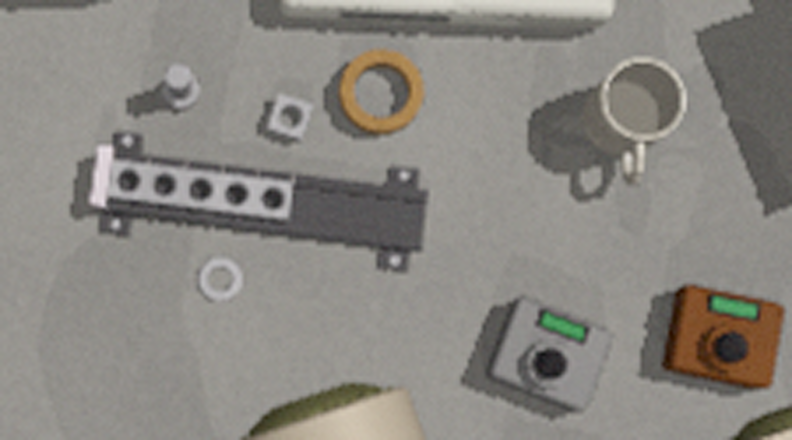

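View pics/k.png

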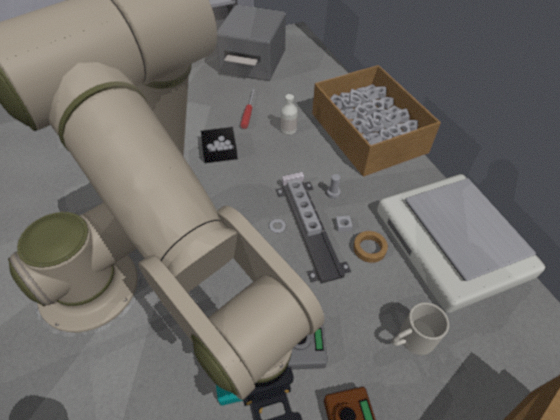

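The row is tight against the stop (crop holes (128,180) to (273,198)), the grey counter's button is up at crop (550,363), and all bystanders are in place. The robot touches nothing, so I hand in.

```bash
python3 -c "
from rig import ctrl; print(ctrl.close_job())"
```

```text
the job is handed in; nothing more can be done
None
```

The row of five nuts is up against the end stop with no visible gaps. After that I pressed the grey tally counter's button once, fully down, and let it come back up. The job took about 17 s of the 45 s and is handed in; no verdict was reported.

- **Pushing the row:** I pushed from behind with the closed fingertips, about 58 mm at around 3 N. The force then rose to about 16 N and the fingers stalled, which I took as the row seated. I backed off before lifting.
- **Pressing the button:** The force went from about 2 to 5 N over the spring travel, then rose sharply to 19 N at the hard stop.
- **Last checks:** The final pictures show five evenly spaced nuts at the stop and the button up. The other things on the bench are where they were, as far as they show (the arm hid part of the view), and the arm stands clear.
- **What disagreed:** The button was met about 4 mm higher, and the stop came about 6 mm further on, than worked out from the given finger length and the finger thickness I assumed. I went by the forces and pictures there. During the push the nut-finding network was unreliable because the arm hid the row.

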